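# Set and start the grill timer

## Robot

A 6-joint arm with a two-finger parallel gripper is mounted at the origin on the work surface. World frame = base frame: x ahead of the robot, y to its left, z up, the work surface at z = 0. Lengths are in m, angles in degrees, forces in N, time in s.
With the tool pointing down it reaches from about 0.3 to 0.85 m from the base axis. Payload 5.4 kg.
Tool frame: the origin (TCP) lies on the centre line of the jaws, within the pads' length; the fingertips stand 25 mm ahead of it and the grasp point (between the pads) lies 6 mm ahead of it; z points along the fingers, x is the direction in which the jaws open and shut, and the axes are right-handed (so a half turn about z gives the same grasp; the last joint's range is limited). The gripper opens to 85 mm and grips with 20 to 120 N. Pads are 22 mm wide; open, the fingers measure 114 mm over their backs; the gripper's body (76 mm by 85 mm) begins 54 mm behind the grasp point. The pads swing forward as they close: fully open they stand 13 mm farther back than shut.
Start: joints at [-79.418, 9.076, 91.501, -0, 79.423, -12.038], TCP at [0.221, -0.531, 0.256] pointing down, gripper open.
Joint ranges: [-166.64, 166.64], [-54.1, 131.32], [10.49, 154.53], [-73.88, 253.88], [9.74, 151.15], [-171.62, 171.62]. Speed limits (degrees/s): [147.25, 147.25, 180, 180, 180, 180].

## Interface

Orientations are given as a 3x3 rotation matrix whose columns are the frame's x, y, z axes.
In Python, from plant import monitor, eyes, order gives the robot as it stands.
- The arm moves only by the tool send_rows, never from a script. Its argument "deltas" is a list of rows, each a list of 5 numbers: the shift along the tool's x, y, z in mm, then the turn about the tool's z in degrees, then the opening in per cent of the stroke, from 0 (shut) to 100 (fully open). A call has exactly 10 rows; each row shifts and turns the pose as measured when the row begins, along the tool's axes as they then stand; what a row does not reach is not made up. A row lasts 1/12 s, in which the tool goes at most 41.7 mm and 7.16 degrees, less where a joint would pass 70% of its speed; a pose out of reach is approached as far as the arm can. A call with a gripper value outside its range is refused whole. The fingers move at their own pace and stop on an object; "squeeze" is the grip in N (left out, the last holds). Time passes only in rows, so rows that do not move let the fingers close, or fill a call up. It gives the time, the measured TCP pose, the force and the opening at its end, in the units of the state.
- monitor.state(): the state, without advancing time (a new reading comes with each control period).
- eyes.get_image(name): name is "scene" or "top" or "wrist"; returns a dict with "image" (480x640x3 uint8, red, green, blue), "depth" (480x640 float32, m along the optical axis (not along the pixel's ray), 0 where there is no reading), "K" (3x3 intrinsics, pixels), "k1" (the pictures are not rectified: a ray, as slopes to the right and down, at radius r is drawn at 1 + k1 r^2 times it, then the intrinsics apply), "world_to_cam" (4x4, takes a point from world to camera coordinates). Camera axes: x right, y down, z forward; pixel columns grow to the right and rows downward; lengths in m; the calibration is good to about 2 mm. A picture is of the moment at which its call begins.
- order.finish_job(): hands the job in, once; it reports no verdict.
The state is a dict: "time": time; "qpos": joint angles; "joint_vel": joint speeds; "tau": joint torques, N m; "position": TCP position; "tcp_rot": TCP orientation; "ft_force": force on the tool from outside, world axes, zero at the start; "ft_torque": the same for the moment, N m; "finger_gap": finger opening in m.
Only numpy, scipy, OpenCV 4.12 (cv2) and the standard library are available. Lean on these libraries where they do the work, as an engineer would, in place of code of your own. Each camera call takes 0.05 s, during which the arm holds its last target.

## Task

Set the grill timer: with a fingertip, flick the edge of its star-shaped thumbwheel clockwise (seen from above), click by click, until the lobe with the steel ridge points straight at the small arrow on the housing, without clicking past it. Then press the round start button fully down with a fingertip and let it come back up. Grasp nothing, do not shift or lift the timer, and leave the tableware and utensils where they are.

Things in the scene. Friction and masses are not known exactly. Their poses are not given: they have to be found in the camera images.
- wheel (a joint): Turn of the thumbwheel about its vertical axis (rad), growing clockwise from above. Six detents 1.047 (60 degrees) apart, 0 to 5.236; the ridge points at the arrow at 4.189. Starts in detent 0, 1.047 or 2.094: two to four clicks to go. End stops at -0.2 and 5.45. Needs up to 3 N at a lobe tip; once past half a click (0.52) it springs on into the next detent by itself.
- wheel_axis (a point): Centre of the wheel's top face, 64 mm above the table. Black plastic wheel 18 mm thick (underside at 46 mm, housing top below it at 40 mm): disc of radius 26 mm with six radial lobes every 60 degrees, 9 mm wide, round ends reaching 45 mm from the axis, gaps of 36 mm between tips. A steel ridge 6 mm wide, 5 mm high runs on top from the centre along one lobe. Its x and y turn with the wheel.
- ridge_end (a point): On the wheel's top face, 44 mm from the axis, at the tip of the lobe that carries the steel ridge; turns with the wheel. The other five lobes follow at 60 degree steps.
- pointer (a point): Tip of the small raised steel arrow (5 mm high, top 45 mm above the work surface) on the housing, 50 mm from the wheel axis, on the line from the axis to the start button.
- start (a joint): Travel of the start button (m): 0 up, 0.006 fully down; a spring of 5 N at full travel brings it back.
- start_top (a point): Centre of the top of the round black start button (28 mm across), 58 mm above the table when up; it moves vertically. It lies 102 mm from the wheel axis, beyond the arrow.
- timer: Grey timer housing, 1.6 kg on a rubber foot, loose but not to be shifted (it slides at about 9 N): 108 mm (x) by 188 mm (y), top 40 mm above the work surface. Origin at the centre of its underside. The wheel axis is at x 0, y +40 mm in its frame, the arrow at y -10 mm, the button at y -62 mm.
- salt_cellar: Bystander: round wooden salt cellar, 92 mm across, 75 mm high, 150 to 185 mm from the wheel axis. Origin at its foot.
- pepper_mill: Bystander: dark wooden pepper mill, 54 mm across, 150 mm high, at least 100 mm from the button. Origin at its foot.
- corkscrew: Bystander: chrome lever corkscrew lying flat, 160 by 92 mm, 32 mm high. Origin under its middle.
- plates: Bystander: stack of three white melamine plates, 200 mm across, 35 mm high. Origin at its foot.
- carafe: Bystander: empty clear glass carafe, 94 mm across, 210 mm high. Origin at its foot.
- tongs: Bystander: steel grill tongs lying flat, 250 mm long, 60 mm wide. Origin under the middle.
Things that resemble listed ones, but are neither listed nor needed, are in the scene too. Leave any green or orange look-alike of the timer alone.

How it is judged (in metres and radians):
On the way, in this order (a step that is already met when the one before it is completed fails the run):
1. the wheel is clicked round until the ridge points at the arrow (value of joint wheel between 4.039 and 4.339 rad), for 0.2 s.
2. the start button is pressed down, the wheel still set (all of step 1 and value of joint start above 0.0045 m), for 0.05 s.
At the end, for the whole second after the job is handed in: The wheel rests in the detent where the ridge points at the arrow (within 0.15 rad), the start button has been pressed (over 4.5 mm) and is up again (under 1.5 mm), and the timer and each bystander are within 30 mm of where they stood (all of step 1 and value of joint start below 0.0015 m and distance of each of salt_cellar, pepper_mill, corkscrew, plates, carafe, tongs, timer from where it was at the start of the episode below 0.03 m); the robot touches nothing.
It fails at once if the wheel is clicked past the arrow (value of joint wheel above 4.789 rad).
It fails at once if the start button is pressed before the wheel is set (value of joint start above 0.003 m and not (value of joint wheel between 3.889 and 4.489 rad)).
It fails at once if the timer or a bystander is lifted, carried or pushed away (distance of any of salt_cellar, pepper_mill, corkscrew, plates, carafe, tongs, timer from where it was at the start of the episode above 0.03 m).
It also fails if it takes over 48 s, if anything falls off the work surface, if the arm or the gripper's body presses on something with over 40 N, if the wrist force passes 120 N, or if a joint passes its speed limit or range.

## Working session

There is one attempt and no reset: what is moved stays moved. The work goes in short steps, Python scripts to look and compute and a tool call to move; the robot and the scene stay as the last step left them, time stands still between calls to the robot, and variables do not carry over. Pictures are saved under pics/ and viewed, and the job is handed in when it is done.

Besides the shell and the picture viewer there is one more tool, called after "Request:" as name(argument=value, ...) on one line, values as JSON. send_rows: Moves the arm, as the interface text tells. Its arguments: {"type":"object","properties":{"deltas":{"type":"array","items":{"type":"array","items":{"type":"number"}}},"squeeze":{"type":"number"}},"required":["deltas"]}

```bash
mkdir -p pics; ls
python3 - <<'E'
from plant import monitor, eyes, order
import cv2
print(monitor.state())
for n in ("top","scene"):
    d=eyes.get_image(n); cv2.imwrite(f"pics/{n}0.png",d["image"][:,:,::-1]); print(n,d["K"],d["k1"],d["world_to_cam"])
E
```

```text
pics
{'time': 0.0, 'qpos': array([-7.94180619e+01,  9.11454406e+00,  9.15744912e+01,  1.26213710e-03,
        7.94239871e+01, -1.20382642e+01]), 'joint_vel': array([ 0.05006046, -0.09871293, -0.13500141,  0.06934729,  0.09697957,
       -0.02078707]), 'tau': array([-6.37408102e-04, -3.96006167e+01, -3.31429338e+01, -3.63508243e-04,
        8.43718619e-03, -1.63799956e-05]), 'position': array([ 0.2210315 , -0.53019836,  0.25527804]), 'tcp_rot': array([[ 3.84616739e-01, -9.23076296e-01, -3.40967177e-04],
       [-9.23074352e-01, -3.84616647e-01,  1.94303967e-03],
       [-1.92471551e-03, -4.32587525e-04, -9.99998054e-01]]), 'ft_force': array([-0.40767023,  0.42597532, -0.09993487]), 'ft_torque': array([ 0.05484285, -0.0003632 , -0.05243493]), 'finger_gap': 0.08516979441001671}
top [[481.06064213   0.         318.37164603]
 [  0.         481.06064213 243.49287482]
 [  0.           0.           1.        ]] -0.05526118923706964 [[-0.01563275 -0.99972313 -0.01758645  0.0886255 ]
 [-0.99694088  0.01693152 -0.07630333  0.55040239]
 [ 0.07657997  0.01633982 -0.99692955  1.14551358]
 [ 0.          0.          0.          1.        ]]
scene [[519.89034844   0.         313.64699687]
 [  0.         519.89034844 241.78665136]
 [  0.           0.           1.        ]] -0.03105719308806113 [[ 4.39138699e-01  8.98419084e-01  5.93587599e-04 -3.20824143e-01]
 [ 6.61098455e-01 -3.22691099e-01 -6.77362006e-01 -3.09073519e-01]
 [-6.08363408e-01  2.97848290e-01 -7.35649618e-01  1.59868817e+00]
 [ 0.00000000e+00  0.00000000e+00  0.00000000e+00  1.00000000e+00]]
```

View pics/top0.png

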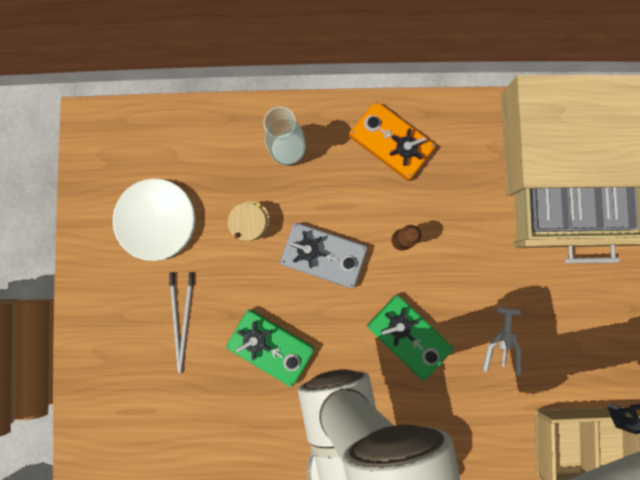

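View pics/scene0.png

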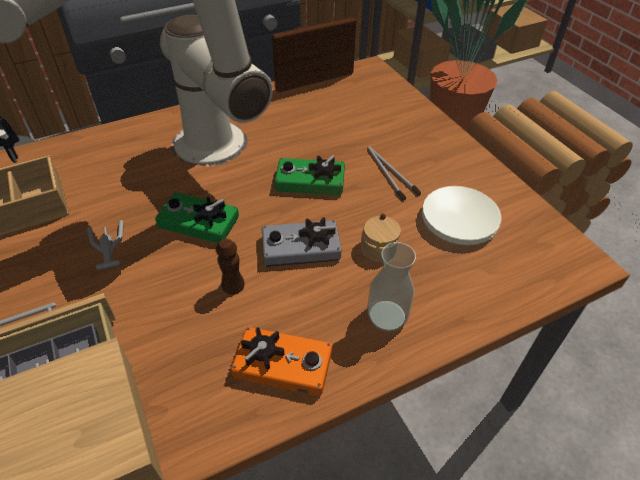

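Four timer-like boxes appear in the top view: green (271,347), green (411,337), orange (393,140) and grey (325,254). The grey one fits the description. I'll confirm it in a crop and measure it.

```bash
cat > h.py <<'E'
import numpy as np, cv2
def ray(d,uv):
    K=d["K"];k=d["k1"]
    p=(np.array(uv,float)-K[:2,2])/[K[0,0],K[1,1]]
    s=p.copy()
    for _ in range(20): s=p/(1+k*(s@s))
    W=d["world_to_cam"];R=W[:3,:3];t=W[:3,3]
    return -R.T@t, R.T@np.array([s[0],s[1],1])
def onz(d,uv,z):
    o,v=ray(d,uv); return o+v*(z-o[2])/v[2]
def proj(d,P):
    W=d["world_to_cam"];c=W[:3,:3]@np.array(P)+W[:3,3];s=c[:2]/c[2]
    s=s*(1+d["k1"]*(s@s)); return s*[d["K"][0,0],d["K"][1,1]]+d["K"][:2,2]
E
python3 - <<'E'
from plant import monitor, eyes, order
from h import *
for n,(x0,y0,x1,y1) in (("top",(270,210,380,300)),("scene",(250,205,360,275))):
    d=eyes.get_image(n); im=d["image"][:,:,::-1]
    c=cv2.resize(im[y0:y1,x0:x1],None,fx=7,fy=6.6 if 0 else 7,interpolation=cv2.INTER_CUBIC)[:600,:800]
    cv2.imwrite(f"pics/{n}1.png",c)
    np.savez(n+"0.npz",**d)
    hsv=cv2.cvtColor(d["image"],cv2.COLOR_RGB2HSV)
    g=((hsv[...,1]<70)&(hsv[...,2]>90)).astype(np.uint8)
    dk=(hsv[...,2]<60).astype(np.uint8)
    for nm,m in (("grey",g),("dark",dk)):
        mm=np.zeros_like(m);mm[y0:y1,x0:x1]=m[y0:y1,x0:x1]
        k,_,st,ce=cv2.connectedComponentsWithStats(mm)
        for i in range(1,k):
            if st[i,4]>15: print(n,nm,st[i],ce[i].round(1))
E
```

```text
top grey [ 280  223   87   65 2898] [325.1 255.9]
top dark [296 234  26  30 240] [310.  248.2]
top dark [345 259   9   9  63] [348.8 262.8]
scene grey [ 262  220   79   37 1455] [296.  239.8]
scene dark [295 218  40  32 619] [315.1 234.4]
scene dark [268 231  13  12 107] [274.4 236.5]
scene dark [264 254  76  13 457] [297.2 260.3]
```

View pics/top1.png

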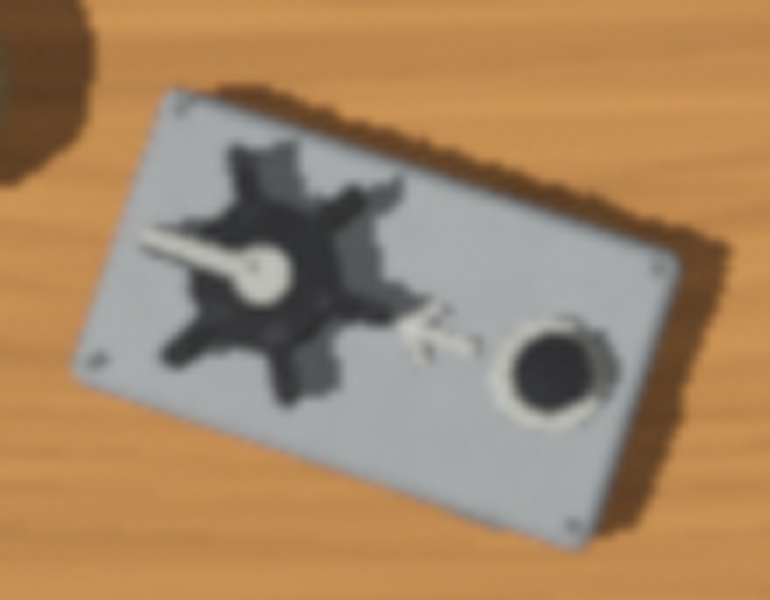

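View pics/scene1.png

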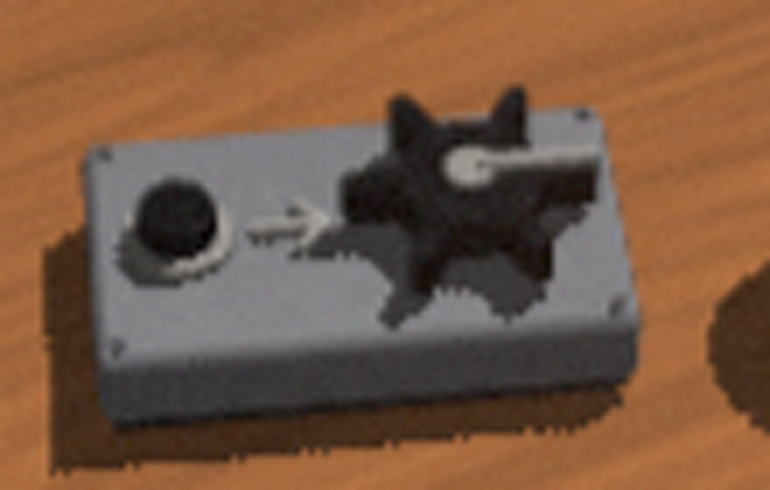

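The crops confirm the grey housing, with the black star at crop px (263,273), the arrow at (405,325) and the button at (552,371). The ridge tip is at (145,237), opposite the arrow, so the wheel is at 1.047 with three clicks to go. Next I'll triangulate.

Run:
```python
from h import *
D={n:dict(np.load(n+"0.npz")) for n in("top","scene")}
d=D["top"];s=D["scene"]
f=lambda x,y:((x+.5)/7-.5+270,(y+.5)/7-.5+210)
g=lambda x,y:((x+.5)/7-.5+250,(y+.5)/7-.5+205)
A=onz(d,f(263,273),.069);B=onz(d,f(552,371),.058);T=onz(d,f(145,237),.069);P=onz(d,f(402,324),.045)
A2=onz(s,g(466,165),.069);B2=onz(s,g(177,217),.058);T2=onz(s,g(598,155),.069);P2=onz(s,g(327,219),.045)
for n,a,b in(("A",A,A2),("B",B,B2),("T",T,T2),("P",P,P2)): print(n,a.round(4),b.round(4))
for a,b,t,p in((A,B,T,P),(A2,B2,T2,P2)):
  v=b-a; print("AB",np.hypot(*v[:2]),np.degrees(np.arctan2(v[1],v[0])),"AT",np.hypot(*(t-a)[:2]),np.degrees(np.arctan2(*(t-a)[1::-1])),"AP",np.hypot(*(p-a)[:2]))
# corners
for n,c in (("tl",(168,92)),("tr",(678,255)),("br",(588,548)),("bl",(78,372))): print(n,onz(d,f(*c),.04).round(4))
# depth of surfaces
for nm,uv in(("hub",f(263,273)),("btn",f(552,371))):
  o,v=ray(d,uv);z=d["depth"][int(round(uv[1])),int(round(uv[0]))];print(nm,o+v*z)
# objects
for nm,uv,z in(("salt",(248,221),.075),("pepper",(408,236),.1),("carafe",(279,115),.21),("plates",(154,219),.035),("greenbtn",(431,357),.058),("greenwheel",(401,327),.06),("green2",(271,347),.06)): print(nm,onz(d,uv,z).round(3))
```

```text
A [0.5367 0.1052 0.069 ] [0.5378 0.1009 0.069 ]
B [0.503  0.0093 0.058 ] [0.507  0.0055 0.058 ]
T [0.5494 0.1443 0.069 ] [0.5534 0.1439 0.069 ]
P [0.5202 0.0592 0.045 ] [0.5192 0.0562 0.045 ]
AB 0.10160530770255341 -109.40126058706282 AT 0.0411484017077636 72.06523258974259 AP 0.048819023368855435
AB 0.10023680199874256 -107.87950060703106 AT 0.04576281247531044 70.00895543634083 AP 0.04837242533745553
tl [0.6014 0.1381 0.04  ]
tr [ 0.5424 -0.0352  0.04  ]
br [ 0.4435 -0.0025  0.04  ]
bl [0.5059 0.1699 0.04  ]
hub [0.53689806 0.1052779  0.0666393 ]
btn [0.50299871 0.00933613 0.05774144]
salt [0.603 0.242 0.075]
pepper [ 0.559 -0.125  0.1  ]
carafe [0.808 0.155 0.21 ]
plates [0.617 0.479 0.035]
greenbtn [ 0.281 -0.177  0.058]
greenwheel [ 0.352 -0.109  0.06 ]
green2 [0.31  0.193 0.06 ]
```

Axis is about (0.537, 0.104), arrow direction -109°, and housing edges and point distances agree (AB 101.6 mm against 102). Plan: put the shut fingertip into the gap at bearing 101° with jaw axis radial, then sweep it clockwise around the axis 60° per click, like a gear tooth. I'll shut the gripper and travel high.

Request:
send_rows(deltas=[[-15,-16,0,0,0],[-25,-27,0,0,0],[-25,-27,0,0,0],[-25,-27,0,0,0],[-25,-27,0,0,0],[-25,-27,0,0,0],[-25,-27,0,0,0],[-25,-27,0,0,0],[-25,-27,0,0,0],[-25,-27,0,0,0]], squeeze=20)

```text
time: 1.03
position: [0.3697, -0.2011, 0.2531]
tcp_rot: [[0.372, -0.928, -0.001], [-0.928, -0.372, 0.001], [-0.001, 0.001, -1.0]]
ft_force: [0.6, -1.4, -0.4]
finger_gap: -0.0
```

Request:
send_rows(deltas=[[-25,-27,0,0,0],[-25,-27,0,0,0],[-25,-27,0,0,0],[-25,-27,0,0,0],[-25,-27,0,0,0],[-25,-27,0,0,0],[-25,-27,0,0,0],[-25,-27,0,0,0],[-15,-16,0,0,0],[0,0,0,0,0]])

```text
time: 1.87
position: [0.5091, 0.1074, 0.253]
tcp_rot: [[0.378, -0.926, 0.003], [-0.926, -0.378, 0.002], [-0.0, -0.003, -1.0]]
ft_force: [0.2, 1.2, -0.0]
finger_gap: 0.0002
```

Request:
send_rows(deltas=[[0,0,0,-7,0],[0,0,0,-7,0],[0,0,0,-7,0],[0,0,0,-7,0],[0,0,0,-7,0],[0,0,0,-7,0],[0,0,0,-7,0],[0,0,0,-7,0],[0,0,0,-7,0],[0,0,0,-7,0]])

```text
time: 2.7
position: [0.5063, 0.1048, 0.2503]
tcp_rot: [[0.998, 0.068, -0.004], [0.068, -0.998, -0.001], [-0.004, 0.001, -1.0]]
ft_force: [-0.1, 0.2, 0.1]
finger_gap: 0.0
```

Request:
send_rows(deltas=[[0,0,0,-7,0],[0,0,0,-7,0],[0,0,0,-7,0],[0,0,0,-7,0],[0,0,0,-7,0],[0,0,0,-7,0],[0,0,0,-7,0],[0,0,0,-7,0],[0,0,0,-7,0],[0,0,0,-7,0]])

```text
time: 3.53
position: [0.5029, 0.098, 0.2482]
tcp_rot: [[0.25, 0.968, -0.01], [0.968, -0.25, -0.004], [-0.006, -0.008, -1.0]]
ft_force: [1.3, -0.2, 0.7]
finger_gap: 0.0002
```

Request:
send_rows(deltas=[[0,0,0,-6.5,0],[0,0,0,-6.5,0],[0,0,0,-6.5,0],[0,0,0,-6,0],[12,9,0,0,0],[13,9,0,0,0],[13,9,0,0,0],[11,8,0,0,0],[0,0,0,0,0],[0,0,0,0,0]])

```text
time: 4.37
position: [0.5248, 0.1487, 0.2457]
tcp_rot: [[-0.213, 0.977, -0.015], [0.977, 0.213, -0.007], [-0.004, -0.016, -1.0]]
ft_force: [0.2, -0.5, -0.7]
finger_gap: -0.0002
```

Run:
```python
from plant import monitor, eyes, order
from h import *
s=monitor.state();print(s["position"],s["tcp_rot"].round(3),s["qpos"].round(1))
for n in("wrist","scene"):
    d=eyes.get_image(n);np.savez(n+"1.npz",**d);cv2.imwrite(f"pics/{n}2.png",d["image"][:,:,::-1])
```

```text
[0.52476629 0.1486949  0.24568294] [[-0.213  0.977 -0.015]
 [ 0.977  0.213 -0.007]
 [-0.004 -0.016 -1.   ]] [  3.3   5.8  96.3  -0.4  78.8 -98.9]
```

View pics/wrist2.png

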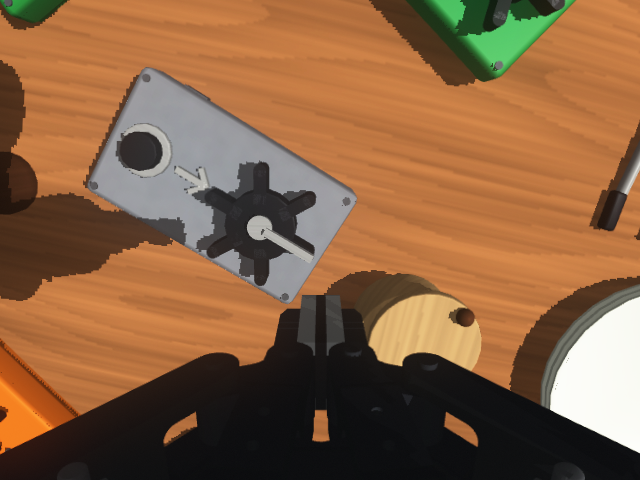

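View pics/scene2.png

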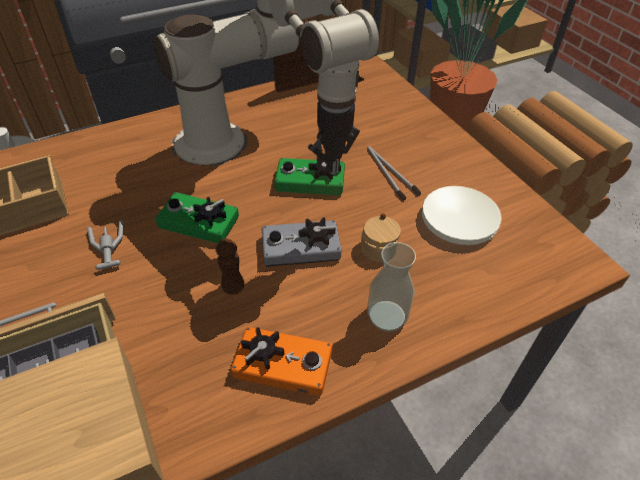

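The wrist view shows the shut jaws at (302–343, 296), the hub at (259,228), the button at (139,151) and the ridge tip at (311,259). I'll use it to refine the axis position and the fingertip location.

Run:
```python
from plant import monitor
from h import *
d=dict(np.load("wrist1.npz"));s=monitor.state();R=s["tcp_rot"];p=s["position"]
for n,uv,z in(("hub",(259,228),.069),("btn",(139,151),.061 if 0 else .058),("ridge",(311,259),.069),("arrow",(209,191),.045)):
    print(n,onz(d,uv,z).round(4))
a=onz(d,(259,228),.069);b=onz(d,(139,151),.058);print(np.hypot(*(b-a)[:2]),np.degrees(np.arctan2(*(b-a)[1::-1])))
def pt(uv):
    o,v=ray(d,uv);z=d["depth"][uv[1],uv[0]];return o+v*z
for uv in((259,228),(139,151),(285,210),(305,298),(312,298),(318,300),(332,298),(340,298),(318,330),(285,315),(350,315),(358,320)):
    q=pt(uv);print(uv,q.round(4),"tool",((R.T@(q-p))*1000).round(1))
import cv2
c=d["image"][270:420,220:420,::-1];cv2.imwrite("pics/tip.png",cv2.resize(c,None,fx=4,fy=4,interpolation=cv2.INTER_CUBIC))
```

```text
hub [0.5339 0.1057 0.069 ]
btn [0.4998 0.0106 0.058 ]
ridge [0.5484 0.1464 0.069 ]
arrow [0.52   0.0613 0.045 ]
0.10104208395365966 -109.73150948491464
(259, 228) [0.5344 0.1055 0.0669] tool [-43.3   3.3 179. ]
(139, 151) [0.4998 0.0105 0.0577] tool [-128.8  -50.6  189.3]
(285, 210) [0.5182 0.121  0.0641] tool [-24.7  -9.2 181.9]
(305, 298) [0.514  0.1412 0.2275] tool [ -4.7 -11.7  18.5]
(312, 298) [0.5134 0.1436 0.2276] tool [ -2.3 -11.7  18.3]
(318, 300) [0.5129 0.1456 0.2296] tool [ -0.2 -11.9  16.3]
(332, 298) [0.5118 0.1502 0.228 ] tool [  4.6 -11.9  17.9]
(340, 298) [ 0.6005  0.1828 -0.0009] tool [ 18.5  85.4 245.2]
(318, 330) [0.5133 0.1459 0.2509] tool [ -0.1 -11.7  -5. ]
(285, 315) [0.5194 0.1357 0.2324] tool [-11.2  -7.6  13.5]
(350, 315) [0.5149 0.157  0.232 ] tool [10.5 -7.5 13.8]
(358, 320) [0.5145 0.1594 0.2355] tool [12.9 -7.4 10.3]
```

View pics/tip.png

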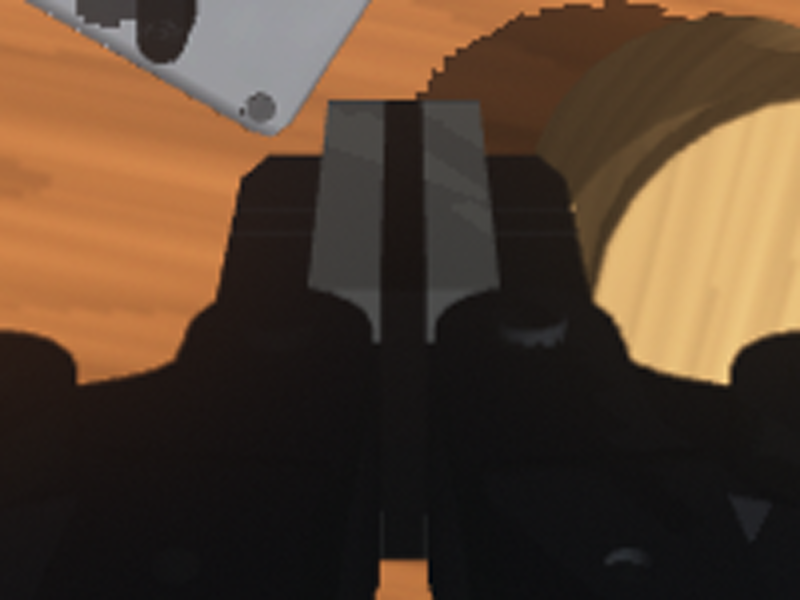

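Request:
send_rows(deltas=[[1,1,15,1,0],[1,1,30,0,0],[1,1,30,0,0],[1,1,30,0,0],[1,1,25,0,0],[0,0,14,0,0],[0,0,0,0,0],[0,0,0,0,0],[0,0,0,0,0],[0,0,0,0,0]])

```text
time: 5.3
position: [0.5289, 0.1472, 0.1014]
tcp_rot: [[-0.189, 0.982, -0.006], [0.982, 0.189, -0.009], [-0.008, -0.008, -1.0]]
ft_force: [-0.5, -0.2, -0.1]
finger_gap: 0.0
```

Run:
```python
from plant import monitor, eyes, order
from h import *
s=monitor.state();R=s["tcp_rot"];p=s["position"];print(p,R.round(3))
for n in("wrist","scene","top"):
    d=eyes.get_image(n);np.savez(n+"2.npz",**d)
    if n=="wrist": cv2.imwrite("pics/w3.png",d["image"][:,:,::-1])
    if n=="scene": cv2.imwrite("pics/s3.png",cv2.resize(d["image"][120:290,230:430,::-1],None,fx=3.5,fy=3.5,interpolation=2))
t=np.array([.5263,.1536,.077]);print("d tool",(R.T@(t-p)*1000).round(1))
```

```text
[0.52886622 0.14715417 0.10143221] [[-0.189  0.982 -0.006]
 [ 0.982  0.189 -0.009]
 [-0.008 -0.008 -1.   ]]
d tool [ 7.  -1.1 24.4]
```

View pics/w3.png

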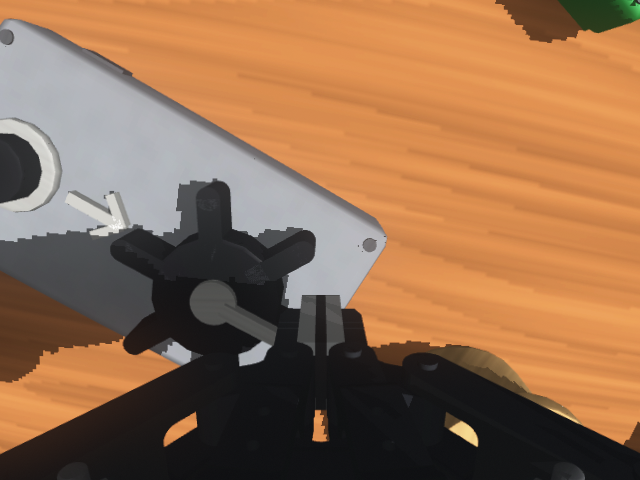

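View pics/s3.png

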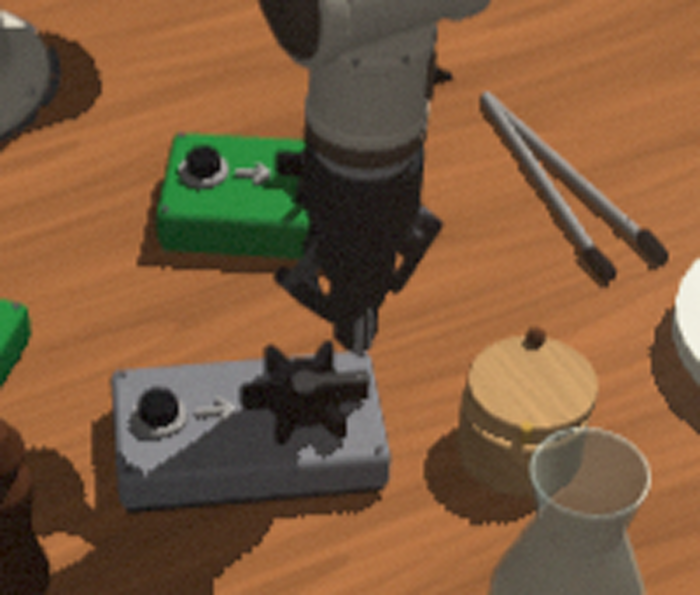

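The hub shows at (213,302) in the wrist view and the ridge lobe passes behind the finger. I'll re-measure the axis from close up.

Run:
```python
from h import *
d=dict(np.load("wrist2.npz"))
for n,uv,z in(("hub",(213,302),.069),("btn",(14,167),.058),("lobe131?",(212,184),.064),("lobe71..",(310,238),.064),("lobe",(116,242),.064),("lobe",(131,348),.064),("corner screw",(369,245),.04),("arrow",(130,228),.045)):
    print(n,onz(d,uv,z).round(4))
A=onz(d,(213,302),.069)
for uv in((212,184),(310,238),(116,242),(131,348)):
    v=onz(d,uv,.064)-A;print(np.hypot(*v[:2]),np.degrees(np.arctan2(v[1],v[0])))
v=onz(d,(14,167),.058)-A;print(np.hypot(*v[:2]),np.degrees(np.arctan2(v[1],v[0])))
def pt(uv):
    o,v=ray(d,uv);z=d["depth"][uv[1],uv[0]];return o+v*z
for uv in((213,302),(212,200),(300,245),(170,300)): print(pt(uv).round(4))
```

```text
hub [0.5325 0.1062 0.069 ]
btn [0.4975 0.0197 0.058 ]
lobe131? [0.4887 0.0991 0.064 ]
lobe71.. [0.5019 0.138  0.064 ]
lobe [0.5177 0.0652 0.064 ]
lobe [0.5622 0.074  0.064 ]
corner screw [0.5064 0.1642 0.04  ]
arrow [0.5173 0.0623 0.045 ]
0.04437385754004227 -170.8017622757032
0.044154824410039255 133.87784304378718
0.04358131297958485 -109.83906833799432
0.0437984688011979 -47.29519923783672
0.09328428833600208 -112.06710895654167
[0.5338 0.1056 0.0663]
[0.4946 0.0998 0.0637]
[0.5055 0.1348 0.0634]
[0.5374 0.0882 0.0641]
```

Fingertip pads measure only about ±6 mm along x (backs ±13 mm above them), so I'll work at radius ~42 mm. Axis estimates: wrist (0.533, 0.106), top (0.537, 0.105). I'm using (0.5345, 0.105) and descending into the gap.

Request:
send_rows(deltas=[[0,-1.5,0,0,0],[0,-1,0,0,0],[0,0,8,0,0],[0,0,8,0,0],[0,0,5,0,0],[0,0,3,0,0],[0,0,0,0,0],[0,0,0,0,0],[0,0,0,0,0],[0,0,0,0,0]])

```text
time: 6.28
position: [0.5269, 0.1469, 0.0761]
tcp_rot: [[-0.189, 0.982, -0.004], [0.982, 0.189, -0.009], [-0.008, -0.005, -1.0]]
ft_force: [0.3, 0.2, 0.4]
finger_gap: -0.0001
```

```bash
cat >> h.py <<'E'
def rel(p,R,A=(.5345,.1052)):
    v=p[:2]-np.array(A);print("r",round(1000*np.hypot(*v),1),"phi",np.degrees(np.arctan2(v[1],v[0])).round(1),"xang",np.degrees(np.arctan2(R[1,0],R[0,0])).round(1),"z",p[2].round(4))
E
python3 - <<'E'
from plant import monitor, eyes, order
from h import *
s=monitor.state();rel(s["position"],s["tcp_rot"]);print(s["ft_force"])
for n in("wrist","scene"):
    d=eyes.get_image(n);np.savez(n+"3.npz",**d)
    if n=="wrist": cv2.imwrite("pics/w4.png",d["image"][:,:,::-1])
    if n=="scene": cv2.imwrite("pics/s4.png",cv2.resize(d["image"][190:280,250:370,::-1],None,fx=6,fy=6,interpolation=2))
E
```

```text
r 42.4 phi 100.3 xang 100.9 z 0.0761
[0.31397822 0.18607102 0.42153051]
```

View pics/w4.png

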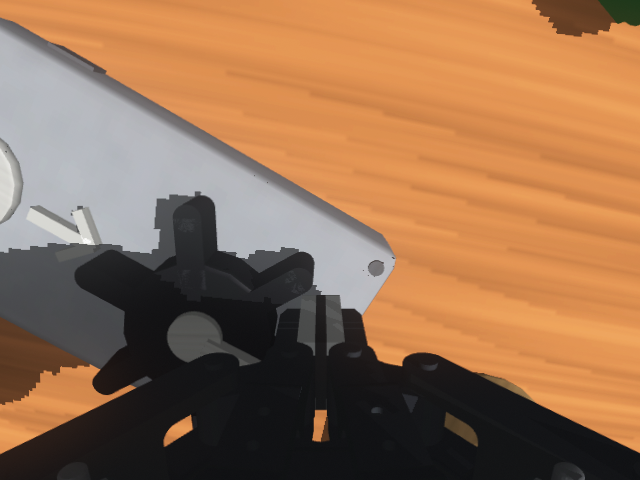

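View pics/s4.png

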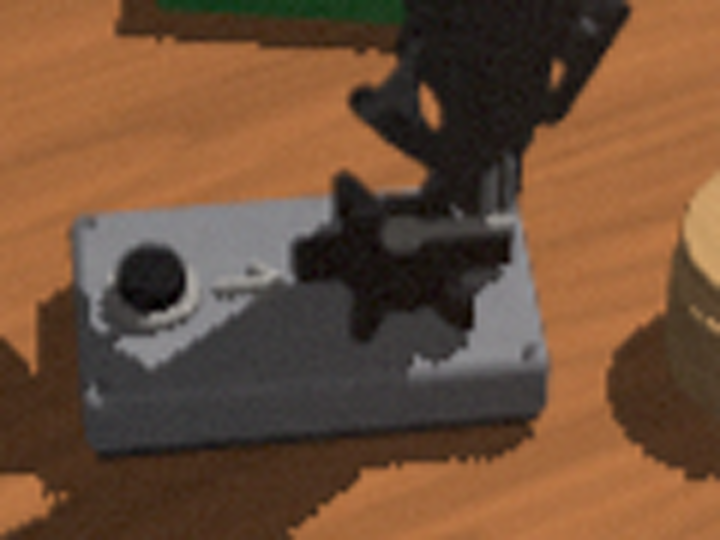

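The finger is in the gap behind the ridge lobe with no contact force. Click 1: 60° arc.

Request:
send_rows(deltas=[[-0.2,3,0,4,0],[-0.2,4.4,0,6,0],[-0.2,4.4,0,6,0],[-0.2,4.4,0,6,0],[-0.2,4.4,0,6,0],[-0.2,4.4,0,6,0],[-0.2,4.4,0,6,0],[-0.2,4.4,0,6,0],[-0.2,4.4,0,6,0],[0,3,0,4,0]])

```text
time: 7.22
position: [0.5637, 0.1377, 0.0772]
tcp_rot: [[0.74, 0.673, -0.008], [0.673, -0.74, -0.004], [-0.009, -0.003, -1.0]]
ft_force: [2.6, -1.2, -0.6]
finger_gap: 0.0001
```

Run:
```python
from plant import monitor, eyes, order
from h import *
s=monitor.state();rel(s["position"],s["tcp_rot"]);print(s["ft_force"],s["ft_torque"])
d=eyes.get_image("scene");cv2.imwrite("pics/s5.png",cv2.resize(d["image"][190:280,250:370,::-1],None,fx=6,fy=6,interpolation=2))
```

```text
r 43.7 phi 48.1 xang 42.3 z 0.0772
[ 2.57477464 -1.16118014 -0.59768047] [-0.21759865 -0.2850805   0.02168006]
```

View pics/s5.png

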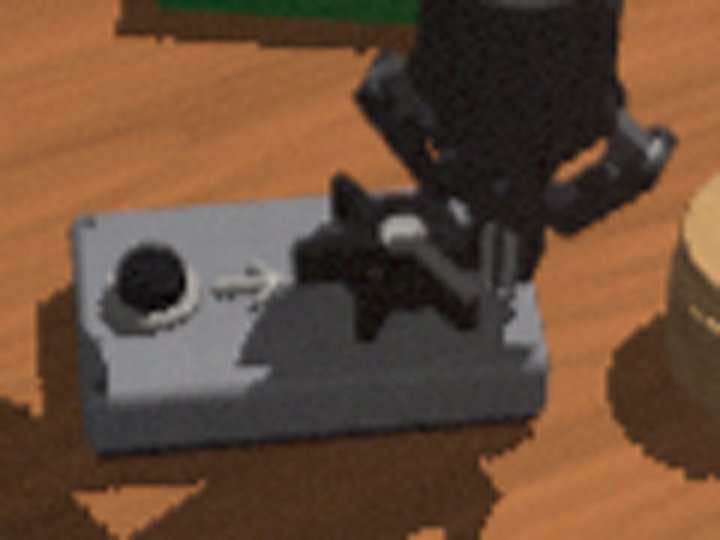

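Click 1 is done: the ridge moved one step (now at bearing ~11°). The finger lags slightly at 48°, so I'm compensating for that in click 2.

Request:
send_rows(deltas=[[-0.2,5,0,5,0],[-0.2,5.3,0,6,0],[-0.2,5.3,0,6,0],[-0.2,5.3,0,6,0],[-0.2,5.3,0,6,0],[-0.2,5.3,0,6,0],[-0.2,5.3,0,6,0],[-0.2,5.3,0,6,0],[-0.2,5.3,0,6,0],[0,4,0,5,0]])

```text
time: 8.1
position: [0.5762, 0.0919, 0.0784]
tcp_rot: [[0.954, -0.301, -0.007], [-0.301, -0.954, 0.002], [-0.007, 0.0, -1.0]]
ft_force: [-0.3, -0.5, 0.1]
finger_gap: -0.0001
```

Run:
```python
from plant import monitor, eyes, order
from h import *
s=monitor.state();rel(s["position"],s["tcp_rot"]);print(s["ft_force"],s["ft_torque"])
d=eyes.get_image("scene");cv2.imwrite("pics/s6.png",cv2.resize(d["image"][190:280,250:370,::-1],None,fx=6,fy=6,interpolation=2))
```

```text
r 43.7 phi -17.7 xang -17.5 z 0.0784
[-0.31137459 -0.49196092  0.14893245] [ 0.02660897 -0.00126712 -0.00332927]
```

View pics/s6.png

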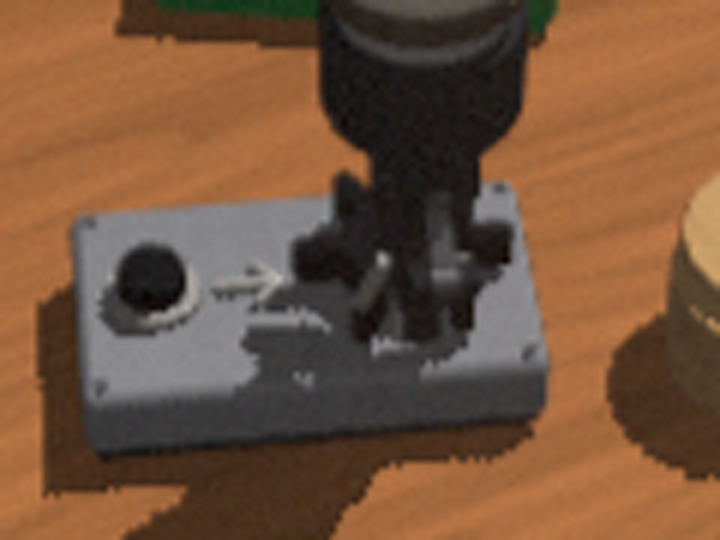

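Click 2 is done: the ridge is now on the lobe at bearing -49°, and the finger is centred at -17.7°. Now the last click.

Request:
send_rows(deltas=[[-0.3,4,0.3,5,0],[-0.3,4.6,0.3,6,0],[-0.3,4.6,0.3,6,0],[-0.3,4.6,0.2,6,0],[-0.3,4.6,0.2,6,0],[-0.3,4.6,0.2,6,0],[-0.3,4.6,0.2,6,0],[-0.3,4.6,0,6,0],[-0.3,4.6,0,6,0],[0,3,0,4,0]])

```text
time: 8.98
position: [0.5484, 0.0643, 0.0794]
tcp_rot: [[0.253, -0.967, 0.006], [-0.968, -0.253, 0.005], [-0.003, -0.007, -1.0]]
ft_force: [-1.3, -2.2, 0.1]
finger_gap: 0.0
```

Run:
```python
from plant import monitor, eyes, order
from h import *
s=monitor.state();rel(s["position"],s["tcp_rot"]);print(s["ft_force"],s["ft_torque"])
d=eyes.get_image("scene");cv2.imwrite("pics/s7.png",cv2.resize(d["image"][190:280,250:370,::-1],None,fx=6,fy=6,interpolation=2))
```

```text
r 43.2 phi -71.3 xang -75.4 z 0.0794
[-1.32280014 -2.22532603  0.09244667] [-0.3008097   0.21865372 -0.04717563]
```

View pics/s7.png

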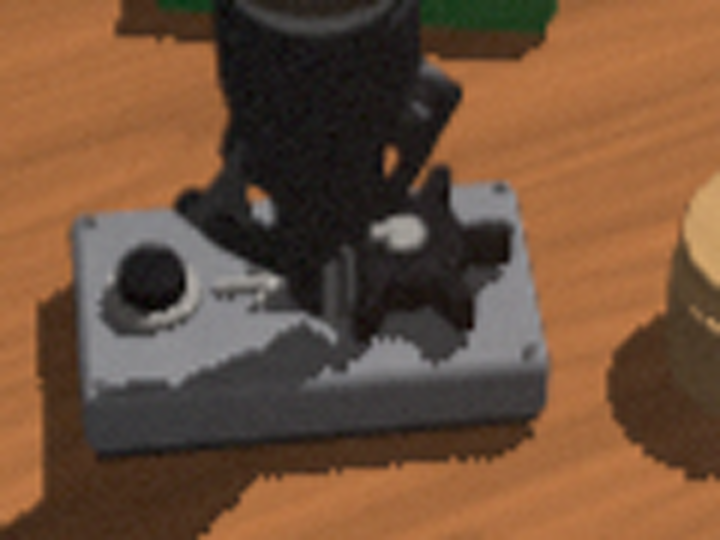

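The last click looks made, with the trailing lobe lightly touching the finger. I'll ease forward to the gap centre and lift out.

Request:
send_rows(deltas=[[0.5,2,0,-1,0],[0.5,1.5,0,0,0],[0,1,0,0,0],[0,0,0,0,0],[0,0,0,0,0],[0,0,-5,0,0],[0,0,-15,0,0],[0,0,-25,0,0],[0,0,-20,0,0],[0,0,0,0,0]])

```text
time: 9.87
position: [0.5427, 0.0626, 0.1468]
tcp_rot: [[0.286, -0.958, 0.003], [-0.958, -0.286, 0.006], [-0.005, -0.004, -1.0]]
ft_force: [1.0, -0.3, 0.7]
finger_gap: 0.0003
```

Run:
```python
from plant import monitor, eyes, order
from h import *
s=monitor.state();rel(s["position"],s["tcp_rot"]);print(s["position"],s["tcp_rot"].round(3),s["ft_force"],s["ft_torque"])
d=eyes.get_image("scene");cv2.imwrite("pics/s8.png",cv2.resize(d["image"][190:280,250:370,::-1],None,fx=6,fy=6,interpolation=2))
d=eyes.get_image("wrist");np.savez("wrist4.npz",**d);cv2.imwrite("pics/w8.png",d["image"][:,:,::-1])
```

```text
r 43.3 phi -79.0 xang -73.4 z 0.1468
[0.5427382  0.06264462 0.14679613] [[ 0.286 -0.958  0.003]
 [-0.958 -0.286  0.006]
 [-0.005 -0.004 -1.   ]] [ 0.95076325 -0.28387999  0.71662008] [ 0.0080138  -0.04113355 -0.01873777]
```

View pics/s8.png

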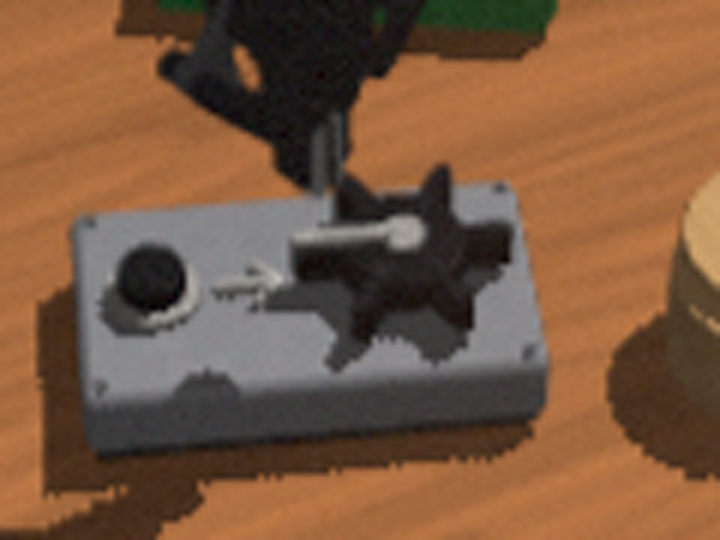

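View pics/w8.png

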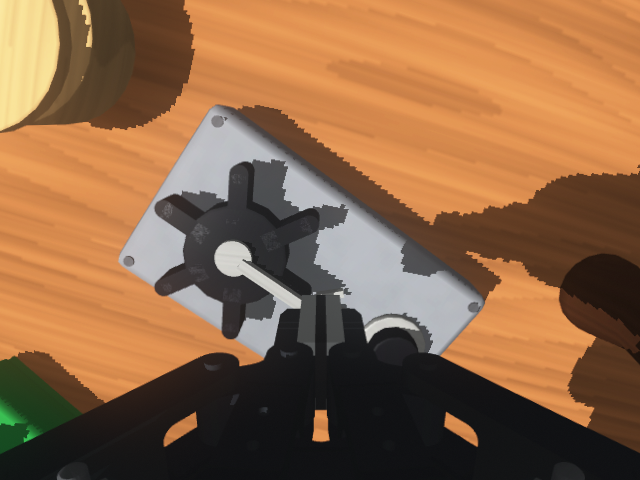

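Both views show the ridge pointing straight at the arrow. Next, over the button at about (0.501, 0.0095).

Request:
send_rows(deltas=[[8,12,0,0,0],[12,17,0,0,0],[12,17,0,0,0],[8,11,0,0,0],[2,3,0,0,0],[0,0,15,0,0],[0,0,20,0,0],[0,0,12,0,0],[0,0,3,0,0],[0,0,0,0,0]])

```text
time: 10.8
position: [0.4882, 0.0061, 0.081]
tcp_rot: [[0.288, -0.957, -0.015], [-0.957, -0.288, 0.011], [-0.015, 0.012, -1.0]]
ft_force: [0.3, -0.7, 2.4]
finger_gap: 0.0002
```

Run:
```python
from plant import monitor, eyes, order
from h import *
s=monitor.state();R=s["tcp_rot"];print(s["position"],R.round(3),s["ft_force"]);print(R.T@(np.array([.501,.0095,.083])-s["position"])*1000)
d=eyes.get_image("scene");cv2.imwrite("pics/s9.png",cv2.resize(d["image"][190:280,240:360,::-1],None,fx=6,fy=6,interpolation=2))
d=eyes.get_image("wrist");cv2.imwrite("pics/w9.png",d["image"][:,:,::-1])
```

```text
[0.48816579 0.00612689 0.08099464] [[ 0.288 -0.957 -0.015]
 [-0.957 -0.288  0.011]
 [-0.015  0.012 -1.   ]] [ 0.32897538 -0.65223438  2.36925632]
[  0.43897108 -13.23762189  -2.16538183]
```

View pics/s9.png

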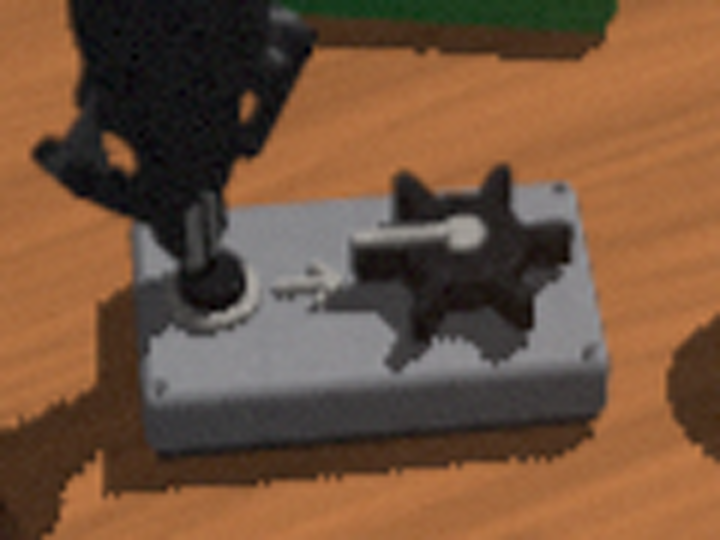

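View pics/w9.png

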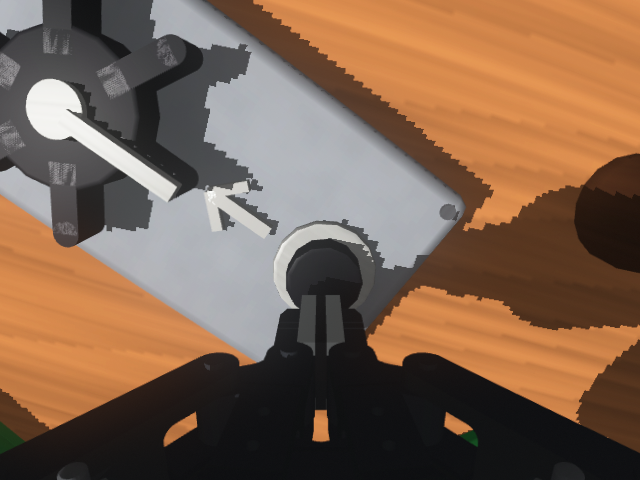

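I'm 13 mm past the button in tool y and lightly touching its edge. Lift and re-centre, then check.

Request:
send_rows(deltas=[[0,0,-6,0,0],[0,0,-5,0,0],[0,-4,0,0,0],[0,-5,0,0,0],[0,-3,0,0,0],[0,-1,0,0,0],[0,0,0,0,0],[0,0,0,0,0],[0,0,0,0,0],[0,0,0,0,0]])

```text
time: 11.73
position: [0.5049, 0.0105, 0.0973]
tcp_rot: [[0.289, -0.957, -0.009], [-0.957, -0.289, 0.01], [-0.012, 0.006, -1.0]]
ft_force: [-0.4, -0.4, 0.4]
finger_gap: 0.0
```

Run:
```python
from plant import monitor, eyes, order
from h import *
s=monitor.state();R=s["tcp_rot"];print(s["position"],R.round(3),s["ft_force"]);print(R.T@(np.array([.501,.0095,.083])-s["position"])*1000)
d=eyes.get_image("scene");cv2.imwrite("pics/s10.png",cv2.resize(d["image"][190:280,240:360,::-1],None,fx=6,fy=6,interpolation=2))
```

```text
[0.50489613 0.01048379 0.09733085] [[ 0.289 -0.957 -0.009]
 [-0.957 -0.289  0.01 ]
 [-0.012  0.006 -1.   ]] [-0.35794474 -0.42533027  0.44233818]
[-1.25701874e-02  3.92758136e+00  1.43560020e+01]
```

View pics/s10.png

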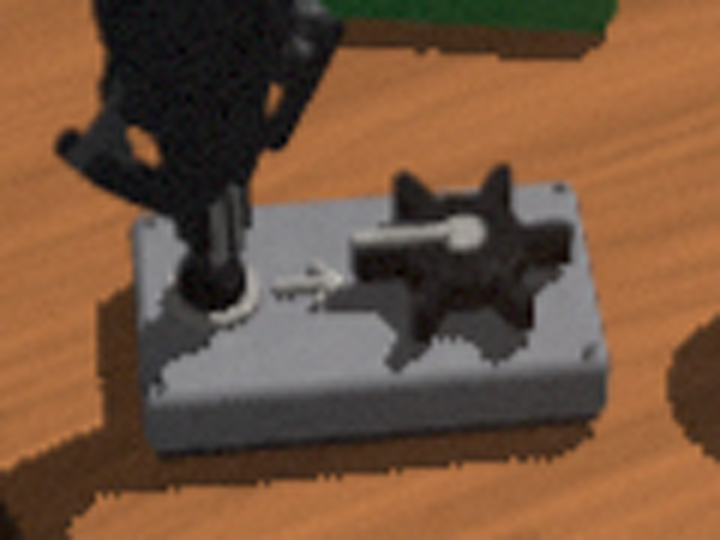

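Request:
send_rows(deltas=[[0,2,0,0,0],[0,0,6,0,0],[0,0,6,0,0],[0,0,3,0,0],[0,0,2,0,0],[0,0,2,0,0],[0,0,1,0,0],[0,0,1,0,0],[0,0,1,0,0],[0,0,0,0,0]])

```text
time: 12.62
position: [0.503, 0.0097, 0.0775]
tcp_rot: [[0.29, -0.957, -0.011], [-0.957, -0.29, 0.009], [-0.012, 0.008, -1.0]]
ft_force: [-1.2, 0.2, 3.3]
finger_gap: -0.0002
```

Run:
```python
from plant import monitor, eyes, order
from h import *
s=monitor.state();R=s["tcp_rot"];print(s["position"],s["ft_force"]);print(R.T@(np.array([.501,.0095,.083])-s["position"])*1000)
```

```text
[0.50297723 0.00974391 0.0774598 ] [-1.16196918  0.21997162  3.33454719]
[-0.40799995  2.00821847 -5.5193622 ]
```

The force of 3.3 N means a partial press, so I'll continue to the bottom stop.

Request:
send_rows(deltas=[[0,0,1,0,0],[0,0,1,0,0],[0,0,1,0,0],[0,0,1,0,0],[0,0,1,0,0],[0,0,1,0,0],[0,0,1,0,0],[0,0,0,0,0],[0,0,0,0,0],[0,0,0,0,0]])

```text
time: 13.45
position: [0.5031, 0.0098, 0.0781]
tcp_rot: [[0.292, -0.956, -0.017], [-0.956, -0.292, 0.009], [-0.013, 0.014, -1.0]]
ft_force: [-1.2, 0.9, 2.5]
finger_gap: -0.0
```

Run:
```python
from plant import monitor, eyes, order
from h import *
s=monitor.state();R=s["tcp_rot"];print(s["position"],s["ft_force"])
d=eyes.get_image("scene");cv2.imwrite("pics/s11.png",cv2.resize(d["image"][190:280,240:360,::-1],None,fx=6,fy=6,interpolation=2))
```

```text
[0.50312944 0.00975812 0.07806875] [-1.2493413   0.85389084  2.53943653]
```

View pics/s11.png

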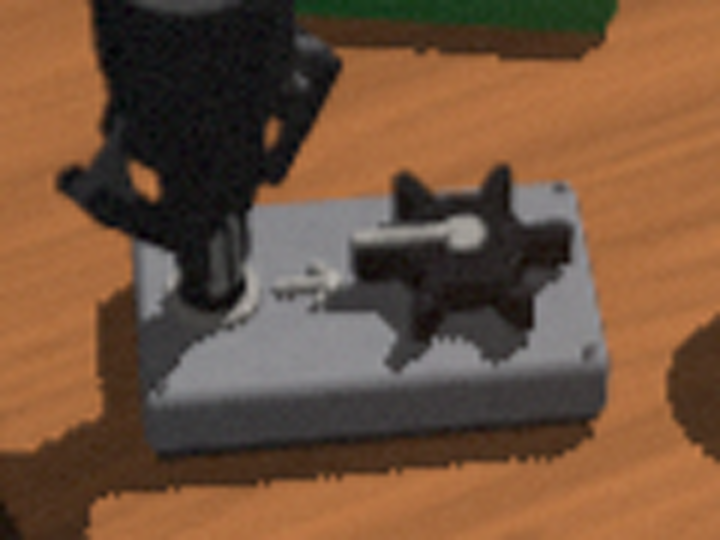

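Each 1 mm row is absorbed by arm compliance, so I'll use bigger rows.

Request:
send_rows(deltas=[[0,0,2,0,0],[0,0,3,0,0],[0,0,3,0,0],[0,0,4,0,0],[0,0,4,0,0],[0,0,4,0,0],[0,0,4,0,0],[0,0,4,0,0],[0,0,4,0,0],[0,0,4,0,0]])

```text
time: 14.33
position: [0.504, 0.0097, 0.076]
tcp_rot: [[0.298, -0.954, -0.038], [-0.954, -0.299, 0.007], [-0.018, 0.034, -0.999]]
ft_force: [-18.2, 1.4, 39.5]
finger_gap: 0.0002
```

Run:
```python
from plant import monitor, eyes, order
from h import *
s=monitor.state();R=s["tcp_rot"];print(s["position"],s["ft_force"])
```

```text
[0.50402871 0.00971697 0.07604697] [-18.22236101   1.37906181  39.52386571]
```

It bottomed at 39.5 N, well beyond the 5 N spring, so the button is fully down. Release and lift clear.

Request:
send_rows(deltas=[[0,0,-3,0,0],[0,0,-6,0,0],[0,0,-15,0,0],[0,0,-30,0,0],[0,0,-35,0,0],[0,0,-35,0,0],[0,0,-35,0,0],[0,0,-15,0,0],[0,0,0,0,0],[0,0,0,0,0]])

```text
time: 15.17
position: [0.5094, 0.0089, 0.2538]
tcp_rot: [[0.298, -0.954, -0.042], [-0.954, -0.299, 0.009], [-0.021, 0.038, -0.999]]
ft_force: [-0.4, -0.7, -0.2]
finger_gap: 0.0003
```

Run:
```python
from plant import monitor, eyes, order
from h import *
s=monitor.state();R=s["tcp_rot"];print(s["position"],s["ft_force"])
d=eyes.get_image("scene");cv2.imwrite("pics/s12.png",cv2.resize(d["image"][190:280,240:360,::-1],None,fx=6,fy=6,interpolation=2))
d=eyes.get_image("wrist");cv2.imwrite("pics/w12.png",d["image"][:,:,::-1]);np.savez("wrist5.npz",**d)
d=eyes.get_image("top");cv2.imwrite("pics/t12.png",d["image"][:,:,::-1])
```

```text
[0.50942788 0.00894794 0.25379281] [-0.36491508 -0.6747263  -0.16633707]
```

View pics/s12.png

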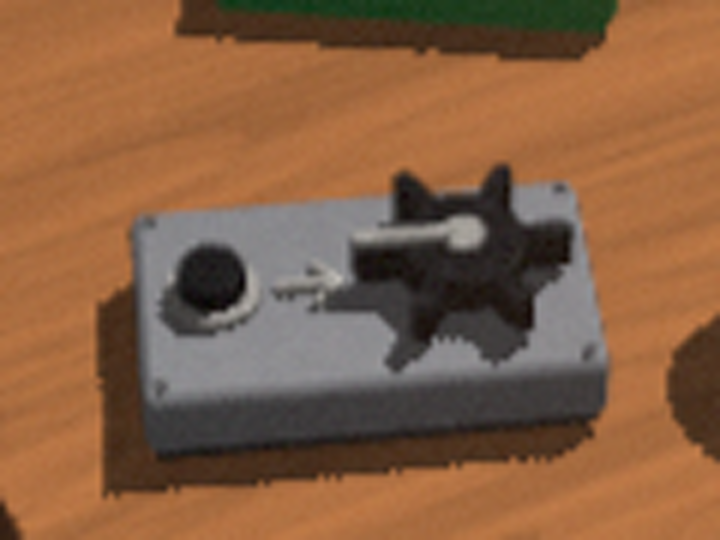

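View pics/w12.png

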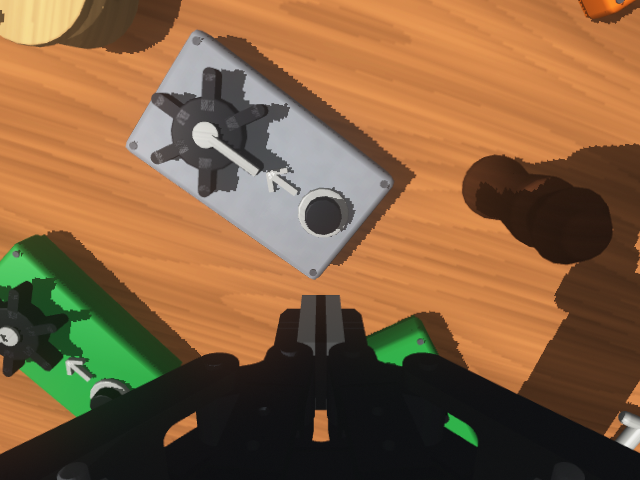

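View pics/t12.png

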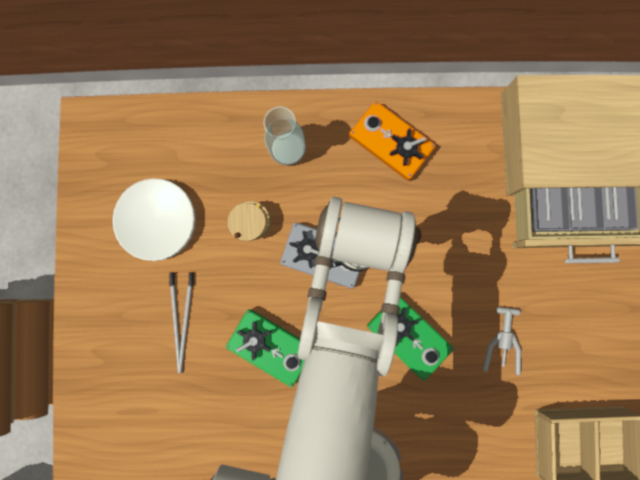

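Last check on ridge alignment and timer position before handing in.

Run:
```python
from plant import monitor, eyes, order
from h import *
d=dict(np.load("wrist5.npz"))
A=onz(d,(205,135),.069);T=onz(d,(259,170),.069);B=onz(d,(323,215),.058)
an=lambda v:np.degrees(np.arctan2(v[1],v[0]))
print(A,B,an(T-A),an(B-A))
def pt(uv):
    o,v=ray(d,uv);return o+v*d["depth"][uv[1],uv[0]]
print("btn top z",pt((323,215)), "lobe top z",pt((208,105)),"housing",pt((250,210)))
print(monitor.state()["time"],monitor.state()["ft_force"]); print(order.finish_job())
```

```text
[0.53427809 0.1043978  0.069     ] [0.50197282 0.00922289 0.058     ] -106.16440922845439 -108.74877673109225
btn top z [0.50187272 0.00919753 0.05759853] lobe top z [0.55385934 0.10828081 0.06395927] housing [0.48445505 0.06409622 0.04207087]
15.3167 [-0.07931642  0.27595692  0.43133909]
the job is handed in; nothing more can be done
None
```

I set the timer and handed the job in at about 15.3 s of the 48 s allowed. The interface gave no verdict, so what follows rests on my own checks.

**What I did:** I put the shut fingertip into a gap of the grey timer's wheel and swept it clockwise about the axis for three clicks. I then pressed the start button and lifted clear.

**Last checks:**
- **Wheel:** the ridge bearing was −106° against −109° to the button. The 2.6° difference is my pixel accuracy; the limit is 8.6°.
- **Button:** it went down to its stop and came back up, with its top measured at 57.6 mm (58 mm when up). I judged the full press from the force and from the fingertip reaching about 51 mm, not from a travel reading.
- **Timer and tableware:** in the final views I saw no shift. The timer's wheel axis and button read within 3 mm of where I first measured them. I compared the tableware by eye only, and the arm partly hid the timer in the top view.
- **Contact at the end:** the force reading was about zero with the fingers clear.

**What did not go as planned:**
- On the first approach I overshot the button by 13 mm and touched its edge at about 2.4 N. The wheel was already set, and I lifted and re-centred.
- My first presses were too soft because the arm gave way.
- The final press then bottomed at 39.5 N vertical with 18 N sideways, harder than needed but below the 120 N wrist limit.

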